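# Open both doors of the bolted desk cabinet

### The arm

A 6-joint arm with a two-finger parallel gripper is mounted at the origin on the work surface. World frame = base frame: x ahead of the robot, y to its left, z up, the work surface at z = 0. Lengths are in m, angles in rad, forces in N, time in s.
With the tool pointing down it reaches from about 0.35 to 0.975 m from the base axis. Payload 4.9 kg.
Tool frame: the origin (TCP) lies at the very end of the fingers, on their centre line; the grasp point (between the pads) lies 19 mm behind it (ctrl.grip_point_offset is the distance from the TCP to the grasp point, in m); z points along the fingers, y is the line along which they close (so a half turn about z gives the same grasp; the last joint's range is limited). The gripper opens to 85 mm and grips with 20 to 120 N. Pads are 22 mm wide; open, the fingers measure 114 mm over their backs; the gripper's body (76 mm by 85 mm) begins 54 mm behind the grasp point. The pads swing forward as they close: fully open they stand 13 mm farther back than shut.
Start: joints at [-1.239, 0.053, 1.613, -0, 1.476, -0.119], TCP at [0.272, -0.563, 0.231] pointing down, gripper open.
Joint ranges: [-3.01, 3.01], [-1.01, 2.22], [0.06, 2.58], [-1.02, 4.17], [0.09, 2.62], [-3.14, 3.14]. Speed limits (rad/s): [2.57, 2.57, 3.14, 3.14, 3.14, 3.14].

### API

Orientations are given as a rotation vector (axis times angle).
In Python, from station import ctrl gives the robot as it stands.
- The arm moves only by the tool send_rows, never from a script. Its argument "rows" is a list of rows, each a list of 3 entries, a list of its own where there are three numbers: the finger opening in cm, from 0 to 8.54, then the shift along the tool's x, y, z in cm, then the turn about the tool's z in degrees. A call has 1 to 10 rows; each row shifts and turns the commanded pose from where the row before left it, along the tool's axes as they then stand; what a row does not reach is not made up. A row lasts 1/8 s, in which the tool goes at most 62.5 mm and 10.7 degrees, less where a joint would pass 70% of its speed; a pose out of reach is approached as far as the arm can. A call with a gripper value outside its range is refused whole. The fingers move at their own pace and stop on an object; "newtons" is the grip in N (left out, the last holds). Time passes only in rows, so rows that do not move let the fingers close. It gives the time, the measured TCP pose, the force, the opening and the grip force at its end, in the units of the state.
- ctrl.get_obs(): the state, without advancing time (a new reading comes with each control period).
- ctrl.get_image(name): name is "side" or "top"; returns a dict with "frame" (480x640x3 uint8, red, green, blue), "range_z" (480x640 float32, m along the optical axis (not along the pixel's ray), 0 where there is no reading), "fx", "fy", "cx", "cy" (pixels), "k1" (the pictures are not rectified: a ray, as slopes to the right and down, at radius r is drawn at 1 + k1 r^2 times it, then the intrinsics apply), "cam_to_world" (4x4, takes a point from camera to world coordinates). Camera axes: x right, y down, z forward; pixel columns grow to the right and rows downward; lengths in m; the calibration is good to about 2 mm. A picture is of the moment at which its call begins.
- ctrl.finish_job(): hands the job in; it is judged then, once.
The state is a dict: "t": time; "q": joint angles; "dq": joint speeds; "effort": joint torques, N m; "tool_pos": TCP position; "tool_rot": TCP orientation; "contact_force": force on the tool from outside, world axes, zero at the start; "wrist_torque": the same for the moment, N m; "opening": finger opening in m; "grip_force": force on a finger pad.
Only numpy, scipy, OpenCV 4.12 (cv2) and the standard library are available. Lean on these libraries where they do the work, as an engineer would, in place of code of your own. Each camera call takes 0.05 s, during which the arm holds its last target. There are 200 camera calls.

### The job

I need the wide letter tray out of the little white desk cabinet, so open both of its doors wide. Slide the bolt on the right-hand door down and open that door first, because its cover strip overlaps the left-hand one; only when it is well out of the way pull the left-hand door open. Leave both doors standing open square to the front or wider, and do not disturb the lamp, the books or the candle cup.

Things in the scene. Friction and masses are not known exactly. Their poses are not given: they have to be found in the camera images.
- cabinet: White desk cabinet with an oak top, 360 mm wide, 180 mm deep, 210 mm high; does not move. Origin on the desk below the middle of the front of its box; own z up, front looks along its own -x (to the robot), own +y is left as the robot sees it. Two white doors (leaves) on the front, 16 mm thick, faces 18 mm before the origin, hung on the outer edges, open towards the robot and stay where left.
- right_hinge (a point): Point on the upright hinge axis of the right-hand leaf: cabinet frame x = -2 mm, y = -180 mm, 175 mm above the desk.
- left_hinge (a point): Point on the upright hinge axis of the left-hand leaf: cabinet frame x = -2 mm, y = +180 mm, 175 mm above the desk.
- right_leaf (a joint): Angle of the right-hand leaf (178 mm wide, 204 high): 0 shut, grows as it opens towards the robot, 1.57 square to the front, stop at 1.75 rad. A light oak cover strip, 28 mm wide, 5 mm thick, on its free edge laps 10 mm over the face of the left-hand leaf. Bolted at the start; once the bolt is drawn about 1 N at the handle turns it.
- left_leaf (a joint): Angle of the left-hand leaf: 0 shut, grows as it opens towards the robot, 1.57 square to the front, stop at 1.75 rad. It has no bolt, but while the right-hand leaf is shut the cover strip holds it. Free of the strip, about 1.5 N at the handle turns it.
- bolt (a joint): Brass barrel bolt on the face of the right-hand leaf: metres slid downwards, 0 fully shot, 0.024 fully drawn (stop). The round 8 mm bolt stands up through a brass keeper on the cabinet's top edge; it is clear of the keeper from about 0.016. Starts at 0 to 0.005; slides with about 3 N and stays where it is left.
- bolt_knob (a point): Centre of the bolt's round brass knob, 17 mm in diameter, 20 mm long, axis square to the door, 39 mm in front of the face of the right-hand leaf (its outer end 49 mm), 50 mm from the hinge axis; 180 mm above the desk when fully shot, 156 mm when drawn. The way down to it is free: above it the keeper stands out only 20 mm from the face. Pressed down from above it slides.
- keeper (a point): Middle of the brass keeper that holds the bolt's upper end, 36 mm wide, 8 mm high, on the front edge of the cabinet's top, 210 to 218 mm above the desk.
- right_handle (a point): Grip point on the upright round brass bar handle of the right-hand leaf: bar 10 mm thick, from 95 to 199 mm above the desk, its axis 40 mm in front of the leaf's face and 145 mm from the hinge axis, held by two posts at 108 and 180 mm height. This point lies on its axis, 175 mm above the desk.
- left_handle (a point): Grip point on the same bar handle of the left-hand leaf, on the bar's axis, 175 mm above the desk.
- right_edge (a point): Top of the free upright edge of the right-hand leaf, mid thickness, 178 mm from the hinge axis, 208 mm above the desk.
- left_edge (a point): Top of the free upright edge of the left-hand leaf, mid thickness, 178 mm from the hinge axis, 208 mm above the desk.
- books: Loose stack of three books with a small wooden bowl on top, 115 x 185 mm, 98 mm high in all, on the desk beside the cabinet. Origin under its middle. Not to be disturbed.
- lamp: Loose brass desk lamp with a dome shade, foot 124 mm across, 290 mm high, on the desk beside the cabinet. Origin under the middle of its foot. Not to be disturbed.
- candle_cup: Loose white ceramic cup, 68 mm across, 60 mm high, standing on the back half of the cabinet's top. Origin under its middle. Not to be disturbed.

How it is judged:
By the outcome, as a careful person would: the job done as asked, in the order asked, and still so for the second after the job is handed in, with the robot touching nothing.
It also fails if it takes over 61 s, if anything falls off the work surface, if the arm or the gripper's body presses on something with over 40 N, if the wrist force passes 120 N, or if a joint passes its speed limit or range.

## Working session

There is one attempt and no reset: what is moved stays moved. The work goes in short steps, Python scripts to look and compute and a tool call to move; the robot and the scene stay as the last step left them, time stands still between calls to the robot, and variables do not carry over. Pictures are saved under pics/ and viewed, at most 10 in all, crops included, and the job is handed in when it is done.

Besides the shell and the picture viewer there is one more tool, called after "Call:" as name(argument=value, ...) on one line, values as JSON. send_rows: Moves the arm, as the interface text tells. Its arguments: {"type":"object","properties":{"rows":{"type":"array","items":{"type":"array"}},"newtons":{"type":"number"}},"required":["rows"]}

```bash
mkdir -p pics; cat > h.py <<'E'
import numpy as np, cv2
from station import ctrl
from scipy.spatial.transform import Rotation as R
def cloud(im):
    h,w=im['range_z'].shape
    K=np.array([[im['fx'],0,im['cx']],[0,im['fy'],im['cy']],[0,0,1.]])
    v,u=np.mgrid[0:h,0:w].astype(float)
    p=cv2.undistortPoints(np.stack([u,v],-1).reshape(-1,1,2),K,np.array([im['k1'],0,0,0.])).reshape(h,w,2)
    z=im['range_z']; P=np.dstack([p[...,0]*z,p[...,1]*z,z])
    T=im['cam_to_world']; W=P@T[:3,:3].T+T[:3,3]; W[z==0]=np.nan
    return W
def save(im,n): cv2.imwrite('pics/'+n,im['frame'][...,::-1])
E
python3 - <<'E'
from h import *
for n in('side','top'):
    im=ctrl.get_image(n); save(im,n+'0.png'); np.savez(n+'0.npz',W=cloud(im),f=im['frame']); print(n,im['cam_to_world'].round(3).tolist())
o=ctrl.get_obs();print({k:np.round(v,3).tolist() for k,v in o.items()}); print(R.from_rotvec(o['tool_rot']).as_matrix().round(3), ctrl.grip_point_offset)
E
```

```text
side [[-0.753, -0.43, 0.498, 0.097], [-0.658, 0.5, -0.563, 0.655], [-0.007, -0.751, -0.66, 0.897], [0.0, 0.0, 0.0, 1.0]]
top [[-0.019, -0.996, 0.091, 0.546], [-1.0, 0.018, -0.013, -0.002], [0.011, -0.091, -0.996, 1.17], [0.0, 0.0, 0.0, 1.0]]
{'t': 0.1, 'q': [-1.239, 0.053, 1.614, -0.0, 1.476, -0.119], 'dq': [-0.002, -0.003, -0.003, -0.001, -0.0, -0.001], 'effort': [0.0, -39.49, -37.136, -0.0, 0.004, -0.0], 'tool_pos': [0.272, -0.562, 0.23], 'tool_rot': [-3.06, -0.702, 0.0], 'contact_force': [0.717, 0.413, -0.637], 'wrist_torque': [0.04, 0.009, -0.031], 'grip_force': 0.0, 'opening': 0.086}
[[ 0.9    0.436 -0.001]
 [ 0.436 -0.9    0.002]
 [ 0.    -0.002 -1.   ]] 0.0187
```

View pics/side0.png

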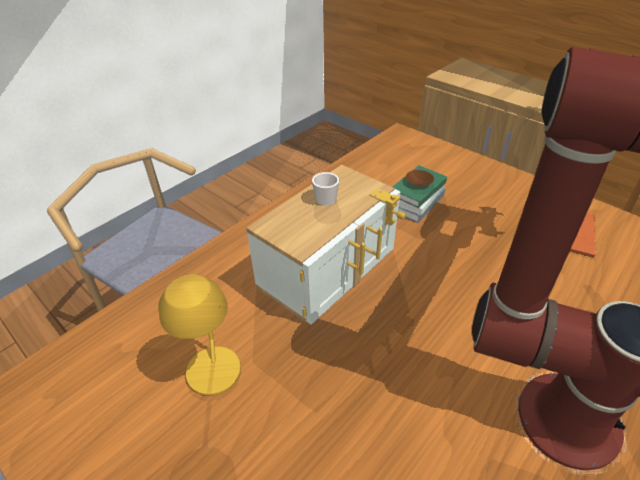

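View pics/top0.png

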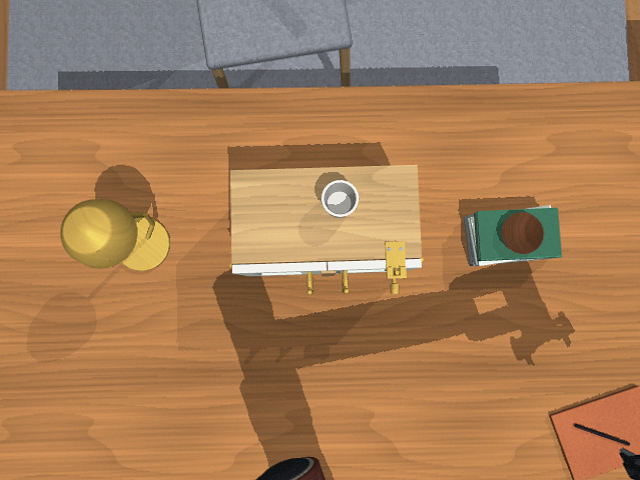

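The side view shows the cabinet at about (325,245), the lamp at (210,330) and the books at (418,190). In the top view the cabinet top spans columns 230–420 and rows 167–275. The handles are at (310,283) and (346,283), the knob at (395,287), the lamp on the left and the books on the right at (515,232).

```bash
python3 - <<'E'
from h import *
d=np.load('top0.npz');W=d['W'];f=d['f'].astype(int)
z=W[...,2]; m=(abs(z-0.21)<0.012)
n,l,s,c=cv2.connectedComponentsWithStats(m.astype(np.uint8)); i=1+s[1:,4].argmax(); P=W[l==i]
r=cv2.minAreaRect(P[:,:2].astype(np.float32)*1000); print('top rect',r,cv2.boxPoints(r).round(0).tolist(),np.median(P[:,2]))
# brass in front of the cabinet
hsv=cv2.cvtColor(d['f'],cv2.COLOR_RGB2HSV)
for (u0,u1,v0,v1) in((300,320,274,296),(336,356,274,296),(385,405,276,298),(383,408,238,275)):
    w=W[v0:v1,u0:u1];h=hsv[v0:v1,u0:u1]
    k=(w[...,2]>0.13); q=w[k]
    print((u0,v0),k.sum(),np.nanmin(q,0).round(3),np.nanmax(q,0).round(3),np.nanmedian(q,0).round(3))
for (u0,u1,v0,v1,a,b) in((460,570,200,270,.02,.12),(55,175,190,280,.005,.4),(318,362,176,220,.24,.3)):
    w=W[v0:v1,u0:u1].reshape(-1,3);w=w[(w[:,2]>a)&(w[:,2]<b)];print(w.min(0).round(3),w.max(0).round(3))
E
```

```text
top rect ((673.8177490234375, -6.5310211181640625), (217.67041015625, 362.81280517578125), 0.40636420249938965) [[564.0, 174.0], [566.0, -189.0], [784.0, -187.0], [781.0, 176.0]] 0.21038292735985198
(300, 274) 89 [0.539 0.021 0.131] [0.577 0.029 0.201] [0.556 0.025 0.185]
(336, 274) 88 [ 0.539 -0.048  0.143] [ 0.576 -0.039  0.2  ] [ 0.557 -0.044  0.185]
(385, 276) 147 [ 0.537 -0.152  0.178] [ 0.57  -0.12   0.221] [ 0.555 -0.137  0.187]
(383, 238) 891 [ 0.573 -0.166  0.148] [ 0.643 -0.114  0.228] [ 0.609 -0.137  0.213]
[ 0.594 -0.515  0.021] [ 0.725 -0.328  0.105]
[0.582 0.34  0.005] [0.787 0.603 0.295]
[ 0.677 -0.066  0.24 ] [ 0.743 -0.001  0.274]
```

Call:
send_rows(rows=[[0,[0,0,-1],8.6],[0,[0,0,-1],8.6],[0,[0,0,-1],8.6],[0,[0,0,0],0]], newtons=60)

```text
t: 0.6
tool_pos: [0.2724, -0.5628, 0.2618]
tool_rot: [3.141, 0.004, 0.001]
contact_force: [-1.4, -0.6, -0.5]
opening: 0.0121
grip_force: 0.0
```

Call:
send_rows(rows=[[0,[3,-4.5,0],0],[0,[3,-4.5,0],0],[0,[3,-4.5,0],0],[0,[3,-4.5,0],0],[0,[3,-4.5,0],0],[0,[3,-4.5,0],0],[0,[3,-4.5,0],0],[0,[3,-4.5,0],0],[0,[3.1,-6,0],0],[0,[0,0,0],0]])

```text
t: 1.85
tool_pos: [0.5416, -0.1433, 0.2603]
tool_rot: [-3.14, -0.014, 0.002]
contact_force: [-0.0, -0.6, 0.1]
opening: -0.0001
grip_force: 0.0
```

Call:
send_rows(rows=[[0,[0.2,-0.6,2],0],[0,[0,0,3],0],[0,[0,0,1],0],[0,[0,0,0],0]])

```text
t: 2.35
tool_pos: [0.5416, -0.1414, 0.1996]
tool_rot: [-3.141, 0.001, 0.004]
contact_force: [-0.5, 1.1, -0.0]
opening: 0.0001
grip_force: 0.0
```

```bash
python3 - <<'E'
from h import *
im=ctrl.get_image('side'); im2=ctrl.get_image('top')
a=cv2.resize(im['frame'][160:280,300:460],(640,480),interpolation=cv2.INTER_CUBIC)
cv2.imwrite('pics/a1.png',a[...,::-1])
E
```

```text
(no output)
```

View pics/a1.png

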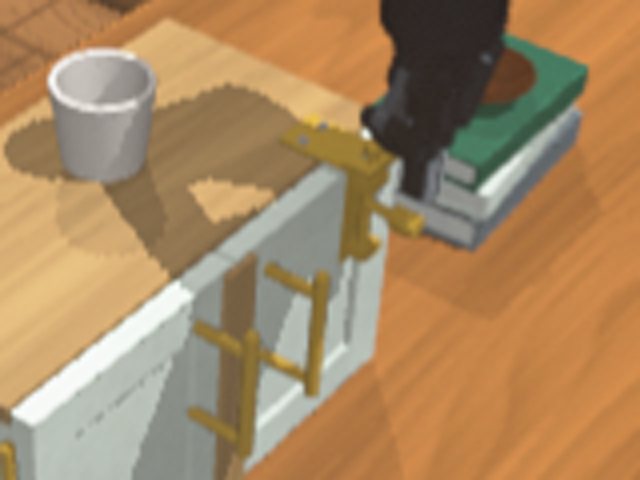

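The side crop shows the closed fingertips right above the knob, tips near (415,185) and knob at (405,220). Now I press down.

Call:
send_rows(rows=[[0,[0.2,-0.3,0.8],0],[0,[0,0,0.6],0],[0,[0,0,0.6],0],[0,[0,0,0.6],0],[0,[0,0,0.5],0],[0,[0,0,0.3],0],[0,[0,0,0],0]])

```text
t: 3.32
tool_pos: [0.5445, -0.1379, 0.1669]
tool_rot: [3.142, 0.001, -0.001]
contact_force: [1.2, -0.1, 1.6]
opening: -0.0002
grip_force: 0.4
```

Call:
send_rows(rows=[[0,[0,0,0.2],0],[0,[0,0,0],0],[0,[0,0,-3],0],[0,[0,0,-5],0],[4,[0,-5,0],0],[4,[0,-4.4,0],0],[4,[0,0,0],0]])

```text
t: 4.2
tool_pos: [0.5443, -0.0417, 0.2449]
tool_rot: [-3.141, -0.007, 0.001]
contact_force: [-0.2, -0.2, 0.2]
opening: 0.0402
grip_force: 0.0
```

```bash
python3 - <<'E'
from h import *
im=ctrl.get_image('side'); im2=ctrl.get_image('top')
a=cv2.resize(im['frame'][160:280,300:460],(640,480),interpolation=cv2.INTER_CUBIC)
cv2.imwrite('pics/a2.png',a[...,::-1])
W=cloud(im); k=(abs(W[...,0]-.545)<.012)&(abs(W[...,1]+.137)<.015)&(W[...,2]>.1); print(k.sum(),W[k].max(0),np.median(W[k],0))
E
```

```text
55 [ 0.55567422 -0.12794381  0.16565074] [ 0.54491262 -0.13283907  0.16090227]
```

View pics/a2.png

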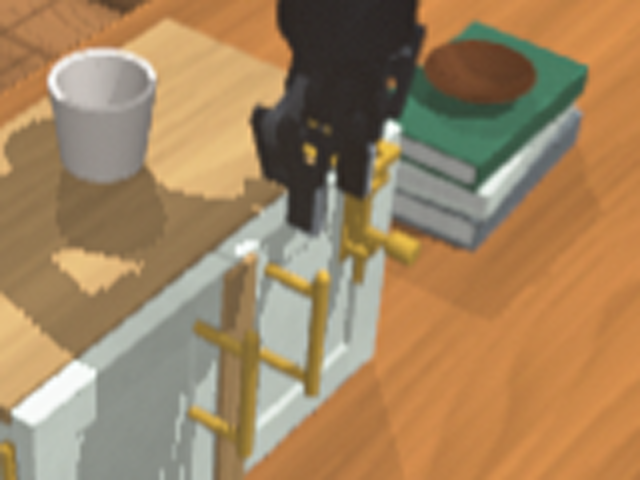

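The knob now sits lower, at (400,248) in the crop. Its top measures about 0.165 m, so the bolt is drawn. The fingers straddle the right handle's bar, so I go down and grip.

Call:
send_rows(rows=[[4,[0,0.2,3],0],[4,[0,0,3],0],[4,[0,0,1.5],0],[4,[0,0,0],0],[0,[0,0,0],0],[0,[0,0,0],0],[0,[0,0,0],0],[0,[0,0,0],0]], newtons=40)

```text
t: 5.3
tool_pos: [0.5446, -0.043, 0.172]
tool_rot: [-3.135, -0.003, 0.0]
contact_force: [-3.2, 10.5, 3.9]
opening: 0.0082
grip_force: 39.0
```

```bash
python3 - <<'E'
import numpy as np
# per-step handle moves in tool axes (tool turns with the leaf); s=+1 right, -1 left
for s,th in((1,10),(1,9.5)):
    a=np.radians(th); r=np.array([-.056,.145]) # tool x=(1,0): handle rel hinge, world x,y at theta=0
    Rm=np.array([[np.cos(a),-np.sin(a)],[np.sin(a),np.cos(a)]]); d=(Rm@r-r)*100
    print(s,th,'tool x,y cm',d[0],-d[1])
    r=np.array([-.056,-.145]); d=(Rm.T@r-r)*100; print('left, psi=180: tool x,y',-d[0],d[1])
E
```

```text
1 10 tool x,y cm -2.432821993038855 1.192717376257793
left, psi=180: tool x,y 2.432821993038855 1.192717376257793
1 9.5 tool x,y cm -2.316389653588322 1.12312537052994
left, psi=180: tool x,y 2.316389653588322 1.12312537052994
```

Call:
send_rows(rows=[[0,[-1.24,0.54,0],-5],[0,[-1.24,0.54,0],-5],[0,[-1.24,0.54,0],-5],[0,[-1.24,0.54,0],-5],[0,[0,0,0],0]])

```text
t: 5.92
tool_pos: [0.4978, -0.0725, 0.172]
tool_rot: [-3.09, -0.547, 0.001]
contact_force: [-6.3, 4.8, 4.9]
opening: 0.0087
grip_force: 39.9
```

Call:
send_rows(rows=[[0,[-1.24,0.54,0],-5],[0,[-1.24,0.54,0],-5],[0,[-1.24,0.54,0],-5],[0,[-1.24,0.54,0],-5],[0,[-1.24,0.54,0],-5],[0,[-1.24,0.54,0],-5],[0,[-1.24,0.54,0],-5],[0,[-1.24,0.54,0],-5],[0,[0,0,0],0]])

```text
t: 7.05
tool_pos: [0.4488, -0.1675, 0.172]
tool_rot: [2.718, 1.568, 0.005]
contact_force: [5.2, -0.9, -1.6]
opening: 0.0078
grip_force: 39.7
```

Call:
send_rows(rows=[[0,[-1.24,0.54,0],-5],[0,[-1.24,0.54,0],-5],[0,[-1.24,0.54,0],-5],[0,[-1.24,0.54,0],-5],[0,[-1.24,0.54,0],-5],[0,[-1.24,0.54,0],-5],[0,[-1.24,0.54,0],-5],[0,[0,0,0],0],[0,[0,0,0],0]])

```text
t: 8.18
tool_pos: [0.4644, -0.2573, 0.172]
tool_rot: [2.119, 2.313, 0.01]
contact_force: [10.4, 4.3, -0.1]
opening: 0.0083
grip_force: 39.4
```

Call:
send_rows(rows=[[4,[0,0,0],0],[4,[0,0,0],0],[4,[0,0,0],0],[4,[0,0,-2],0],[4,[0,0,-4],0],[4,[0,0,-4],0],[4,[0,0,0],0]])

```text
t: 9.05
tool_pos: [0.4629, -0.2602, 0.2769]
tool_rot: [2.115, 2.309, 0.001]
contact_force: [0.6, 0.3, 0.3]
opening: 0.0402
grip_force: 0.0
```

Call:
send_rows(rows=[[4,[0,0,0],-8.5],[4,[0,0,0],-8.5],[4,[0,0,0],-8.5],[4,[0,0,0],-8.5],[4,[0,0,0],-8.5],[4,[0,0,0],-8.5],[4,[0,0,0],-8.5],[4,[0,0,0],-8.5],[4,[0,0,0],-8.5],[4,[0,0,0],-8.5]])

```text
t: 10.3
tool_pos: [0.4609, -0.2586, 0.2703]
tool_rot: [0.008, -3.141, -0.0]
contact_force: [0.1, -0.4, -0.4]
opening: 0.0401
grip_force: 0.0
```

```bash
python3 - <<'E'
from h import *
o=ctrl.get_obs(); print(o['q'].round(3),o['tool_pos'].round(4),R.from_rotvec(o['tool_rot']).as_matrix()[:,0].round(3))
im=ctrl.get_image('top'); save(im,'t3.png')
W=cloud(im); k=(abs(W[...,0]-.53)<.04)&(abs(W[...,1]-.025)<.015)&(W[...,2]>.193)&(W[...,2]<.205); print(k.sum(),W[k].min(0).round(3),W[k].max(0).round(3))
E
```

```text
[-0.652 -0.2    1.788 -0.     1.554 -2.228] [ 0.4609 -0.2586  0.2703] [-1.    -0.005  0.001]
19 [0.539 0.021 0.195] [0.546 0.029 0.2  ]
```

View pics/t3.png

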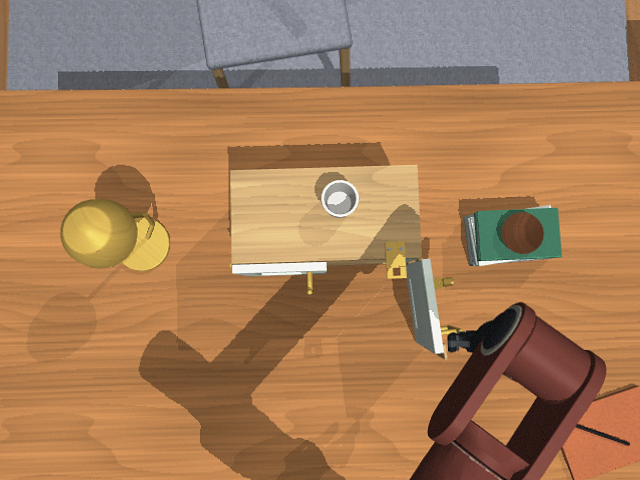

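The right leaf stands past square (columns 410–445, rows 260–355). The left handle is still at (310,283), and the lamp, books and cup have not moved. Next is the left handle.

Call:
send_rows(rows=[[4,[-1.2,4,0],0],[4,[-1.2,4,0],0],[4,[-1.2,4,0],0],[4,[-1.2,4,0],0],[4,[-1.2,4,0],0],[4,[-1.2,4,0],0],[4,[-1.1,4.4,0],0],[4,[0,0,0],0],[4,[0,0,0],0]])

```text
t: 11.48
tool_pos: [0.5438, 0.0251, 0.2702]
tool_rot: [-0.001, -3.141, 0.001]
contact_force: [-0.2, -0.6, 0.6]
opening: 0.0401
grip_force: 0.0
```

Call:
send_rows(rows=[[4,[0,0,4],0],[4,[0,0,4],0],[4,[0,0,2],0],[4,[0,0,0],0],[0,[0,0,0],0],[0,[0,0,0],0],[0,[0,0,0],0],[0,[0,0,0],0]], newtons=40)

```text
t: 12.48
tool_pos: [0.5453, 0.0274, 0.1727]
tool_rot: [-0.002, 3.138, 0.007]
contact_force: [0.7, 6.5, 0.7]
opening: 0.0082
grip_force: 39.0
```

Call:
send_rows(rows=[[0,[1.24,0.54,0],5],[0,[1.24,0.54,0],5],[0,[1.24,0.54,0],5],[0,[1.24,0.54,0],5],[0,[0,0,0],0]])

```text
t: 13.1
tool_pos: [0.499, 0.054, 0.1727]
tool_rot: [0.541, 3.09, 0.003]
contact_force: [1.3, 3.4, 3.8]
opening: 0.0081
grip_force: 39.6
```

Moving as expected.

Call:
send_rows(rows=[[0,[1.24,0.54,0],5],[0,[1.24,0.54,0],5],[0,[1.24,0.54,0],5],[0,[1.24,0.54,0],5],[0,[1.24,0.54,0],5],[0,[1.24,0.54,0],5],[0,[1.24,0.54,0],5],[0,[1.24,0.54,0],5],[0,[0,0,0],0]])

```text
t: 14.22
tool_pos: [0.4457, 0.1461, 0.1726]
tool_rot: [-1.566, -2.721, 0.004]
contact_force: [-10.4, -0.5, 10.1]
opening: 0.0084
grip_force: 40.4
```

Call:
send_rows(rows=[[0,[1.24,0.54,0],5],[0,[1.24,0.54,0],5],[0,[1.24,0.54,0],5],[0,[1.24,0.54,0],5],[0,[1.24,0.54,0],5],[0,[1.24,0.54,0],5],[0,[1.24,0.54,0],5],[0,[0,0,0],0],[0,[0,0,0],0]])

```text
t: 15.35
tool_pos: [0.4587, 0.2406, 0.1727]
tool_rot: [-2.308, -2.121, 0.0]
contact_force: [-12.5, 6.8, 9.4]
opening: 0.0079
grip_force: 40.5
```

Call:
send_rows(rows=[[4,[0,0,0],0],[4,[0,0,0],0],[4,[0,0,0],0],[4,[0,0,-2],0],[4,[0,0,-4],0],[4,[0,0,-4],0],[4,[-3,0,-2],0],[4,[0,0,0],0]])

```text
t: 16.35
tool_pos: [0.459, 0.2076, 0.2945]
tool_rot: [2.315, 2.119, 0.009]
contact_force: [0.1, -0.0, -0.1]
opening: 0.0402
grip_force: 0.0
```

```bash
python3 - <<'E'
from h import *
o=ctrl.get_obs(); print(o['tool_pos'].round(4),R.from_rotvec(o['tool_rot']).as_matrix()[:,0].round(3))
im=ctrl.get_image('top'); save(im,'t4.png')
W=cloud(im); z=W[...,2]
for s,a,b in(('right',-.25,-.15),('left',.15,.21)):
    P=W[(z>.2)&(z<.212)&(W[...,0]>.43)&(W[...,0]<.575)&(W[...,1]>a)&(W[...,1]<b)][:,:2]
    v=cv2.fitLine(P.astype(np.float32),cv2.DIST_HUBER,0,.01,.01).ravel(); print(s,len(P),P.min(0).round(3),P.max(0).round(3),np.degrees(np.arctan(v[1]/v[0])))
E
```

```text
[0.459  0.2076 0.2945] [0.089 0.996 0.002]
right 815 [ 0.43  -0.227] [ 0.575 -0.191] 4.317657
left 713 [0.431 0.176] [0.574 0.204] -5.057486
```

View pics/t4.png

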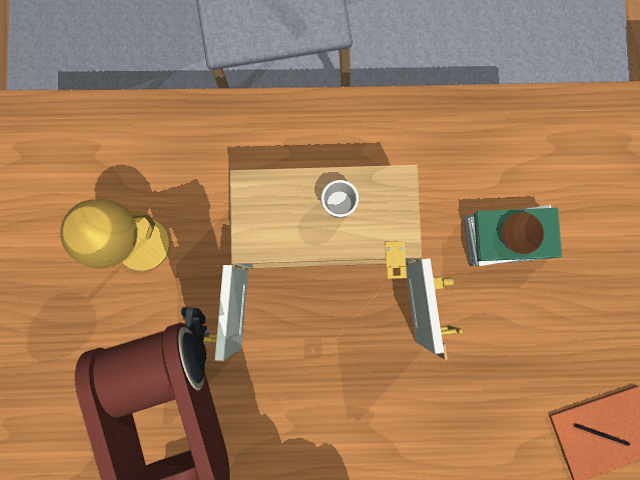

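The picture shows both leaves open past square by 4–5° (left at columns 217–247, right at 408–445). Nothing else has moved, and the gripper is above and clear of everything.

```bash
python3 -c "
from station import ctrl
print(ctrl.finish_job())"
```

```text
the job is handed in; nothing more can be done
None
```

I drew the bolt, then opened the right-hand door and after it the left-hand one; both stand about 4–5° past square, the lamp, books and candle cup look unmoved in the last picture, and the job was handed in after about 16 s.

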